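# Latch the sprung hopper gate open and tip the collets in

### The arm

A 6-joint arm with a two-finger parallel gripper is mounted at the origin on the work surface. World frame = base frame: x ahead of the robot, y to its left, z up, the work surface at z = 0. Lengths are in m, angles in degrees, forces in N, time in s.
With the tool pointing down it reaches from about 0.375 to 0.9 m from the base axis. Payload 3.1 kg.
Tool frame: the origin (TCP) lies on the centre line of the jaws, within the pads' length; the fingertips stand 25 mm ahead of it and the grasp point (between the pads) lies 6 mm ahead of it; z points along the fingers, y is the line along which they close (so a half turn about z gives the same grasp; the last joint's range is limited). The gripper opens to 87 mm and grips with 3 to 60 N. Pads are 19 mm wide; open, the fingers measure 117 mm over their backs; the gripper's body (75 mm by 190 mm) begins 51 mm behind the grasp point.
Start: joints at [-10.227, 30.224, 82.088, -0, 67.689, -10.227], TCP at [0.625, 0, 0.248] pointing down, gripper open.
Joint ranges: [-176.69, 176.69], [-43.24, 126.21], [12.49, 139.97], [-82, 262], [0, 151.66], [-163.58, 163.58]. Speed limits (degrees/s): [159.86, 159.86, 180, 180, 180, 180].

### API

Orientations are given as a 3x3 rotation matrix whose columns are the frame's x, y, z axes.
In Python, from rig import read_state, capture, camera_params, hand_in gives the robot as it stands.
- The arm moves only by the tool apply_moves, never from a script. Its argument "rows" is a list of rows, each an object of numbers: "x", "y", "z": the shift along the tool's x, y, z in mm; "rx", "ry", "rz": the turn, a rotation vector about the tool's x, y, z in units of 6 degrees (1.0 is 6 degrees); "claw": the closure in counts, from 0 (fully open) to 255 (shut). A call has 1 to 10 rows; each row is the pose to reach, as a shift and turn from the pose commanded when the call began, along the tool's axes at that moment; what a row does not reach only later rows make up. A row lasts 1/8 s, in which the tool goes at most 62.5 mm and 10.7 degrees, less where a joint would pass 70% of its speed; a pose out of reach is approached as far as the arm can. A call with a gripper value outside its range is refused whole. The fingers move at their own pace and stop on an object; the grip force is fixed at half the most. Time passes only in rows, so rows that repeat a pose let the fingers close. It gives the time, the measured TCP pose, the force, the opening and the grip force at its end, in the units of the state.
- read_state(): the state, without advancing time (a new reading comes with each control period).
- capture(name): name is "scene" or "side" or "wrist"; returns (picture, depth): 420x560x3 uint8, red, green, blue; 420x560 float32, m along the optical axis (not along the pixel's ray), 0 where there is no reading.
- camera_params(name): a dict with "fx", "fy", "cx", "cy" (pixels), "xyz" and "orientation" of the camera in the world. Camera axes: x right, y up, looking along -z (the intrinsics and any distortion apply to the point x, -y, -z); pixel columns grow to the right and rows downward; lengths in m; the calibration is good to about 2 mm. A picture is of the moment at which its call begins: read the wrist's pose just before it. camera_params takes no time and is no camera call; for the wrist camera it gives the pose at the moment of the call.
- hand_in(): hands the job in; it is judged then, once.
The state is a dict: "time_s": time; "joint_positions": joint angles; "qvel": joint speeds; "tau": joint torques, N m; "position": TCP position; "tcp_rot": TCP orientation; "force": force on the tool from outside, world axes, zero at the start; "moment": the same for the moment, N m; "opening": opening from 0.0 (shut) to 1.0 (fully open); "grasp_force": force on a finger pad.
Only numpy, scipy, OpenCV 4.12 (cv2) and the standard library are available. Lean on these libraries where they do the work, as an engineer would, in place of code of your own. Each camera call takes 0.05 s, during which the arm holds its last target. There are 200 camera calls.

### The job

Swing the parts washer's sprung gate open by its black knob, feel for the notch and push the knob down so that the gate stays latched open by itself; never let it snap back. Then tip all four collets from the hand tray into the hopper and stand the empty tray upright back on the bench or mat, with the gate still latched and the other things on the bench left where they are.

Things in the scene. Friction and masses are not known exactly. Their poses are not given: they have to be found in the camera images.
- pivot (a point): On the vertical pivot axis of the swing gate, 120 mm above the bench. The hopper unit is fixed to the bench: a white housing 220 x 186 mm, 84 mm high, and beside it, towards this frame's +y, the open steel hopper. Frame: z up, x and y those of the hopper unit, which is yawed up to 0.2 rad from the world's axes.
- mouth (a point): Centre of the hopper's open mouth, level with its rim, 110 mm above the bench, 135 mm along +y from the pivot axis; same axes as the pivot. The mouth is 120 x 120 mm inside, walls 8 mm, rubber floor 70 mm below the rim. While the gate is shut an aluminium plate (136 x 185 mm, top 119 mm above the bench) covers it.
- gate (a joint): Angle of the swing gate about its pivot (rad): 0 shut, grows clockwise seen from above, hard stop at 1.85. The plate lies along the pivot's +y at 0 and swings towards +x. A torsion spring drives the gate shut: about 0.4 N m at 0, 1.3 N m at 1.25 (at the knob 3.4 N shut, 12 to 14 N at the notch). Let go unlatched, it snaps shut.
- lever_end (a point): On top of the black hand arm (30 mm wide, one piece with the gate plate), on the plunger's axis, 120 mm above the bench. It runs on a circle of 110 mm radius about the pivot; its direction from the pivot, in the pivot's frame, is -0.785 - gate angle (rad).
- knob (a point): Centre of the black cylindrical knob on the plunger at the arm's end, 30 mm across and 32 mm high, upright; 164 mm above the bench when the plunger is up, right above lever_end. A 24 mm collar on the arm reaches up to 130 mm above the bench.
- plunger (a joint): How far the knob and its plunger are pushed down (m): 0 up, 0.013 fully down. It is stiff (about 3 N to move it) and stays at the height where it is left.
- foot (a point): Underside of the plunger's 10 mm round foot. Up, it is 3 mm above a dark ring: pressed there it stops at plunger 0.003. The ring has one notch, 16.5 mm wide along the arc; pressed in it the foot goes down to 0.013 and the gate is latched. The ring's setting differs each time and is not measured: the notch centre lies anywhere from gate angle 1.25 to 1.55; find it by feel.
- tray: Aluminium hand tray (scoop), 110 mm long in its x, 78 mm wide in its y, 28 mm high, floor and walls 4 mm; origin under its centre, z up. Its front, at -x, is open but for a lip 3 mm above the floor: parts are tipped out over it. 0.17 to 0.33 kg empty. It stands on a green mat 2 mm thick.
- tray_grip (a point): Middle of the grip of the tray's handle, 72 mm above its underside, 5 mm behind (+x) its centre; same axes as the tray. The handle is an upright black fin along the tray's x, 10 mm thick in y, from 60 to 86 mm above the underside, from 21 mm in front of the tray's centre to 52 mm behind it, on a post at the rear wall.
- collet0: Steel collet standing in the tray on its small end: 26 mm at its widest, 34 mm high, 60 g; origin under its centre, z up.
- collet1: Steel collet standing in the tray on its small end: 26 mm at its widest, 34 mm high, 60 g; origin under its centre, z up.
- collet2: Steel collet standing in the tray on its small end: 26 mm at its widest, 34 mm high, 60 g; origin under its centre, z up.
- collet3: Steel collet standing in the tray on its small end: 26 mm at its widest, 34 mm high, 60 g; origin under its centre, z up.
- collet_nut: Bystander: steel collet nut, ring 42 mm across, 22 mm high; origin under its centre.
- spanner: Bystander: flat spanner 170 mm long, lying; origin at its middle.
- brush: Bystander: bench brush 180 mm long, lying; origin at its middle.
- oil: Bystander: white plastic bottle, 56 mm across, 150 mm high; origin under its centre.
- gauge_box: Bystander: closed wooden gauge box 100 x 70 x 30 mm; origin under its centre.
- dial_stand: Bystander: dial indicator on a column stand: black foot 110 x 80 mm, 260 mm high; origin under its foot.
- snap_gauge: Bystander: grey C-shaped snap gauge lying flat, about 65 x 90 x 12 mm; origin under its back.
There are look-alikes about, which are no part of the job. What is shaped like the tray but brown, pink or yellow is not meant.

How it is judged (in metres and radians):
On the way, in this order (a step that is already met when the one before it is completed fails the run):
1. the gate is swung open and latched, with the fingers off it (value of joint gate above 1.12 rad and value of joint plunger above 0.008 m and contact force between the fingers and hopper below 0.2 N), for 0.3 s.
2. all four collets are in the hopper, the gate still latched (value of joint gate above 1.12 rad and value of joint plunger above 0.008 m and x of collet0 in the frame of mouth between -0.062 and 0.062 m and y of collet0 in the frame of mouth between -0.062 and 0.062 m and z of each of collet0, collet1, collet2, collet3 in the frame of mouth below 0 m and x of collet1 in the frame of mouth between -0.062 and 0.062 m and y of collet1 in the frame of mouth between -0.062 and 0.062 m and x of collet2 in the frame of mouth between -0.062 and 0.062 m and y of collet2 in the frame of mouth between -0.062 and 0.062 m and x of collet3 in the frame of mouth between -0.062 and 0.062 m and y of collet3 in the frame of mouth between -0.062 and 0.062 m), for 0.2 s.
At the end, for the whole second after the job is handed in: The gate is latched by itself (gate angle over 1.12 rad, plunger more than 8 mm down), all four collets lie inside the hopper below its rim, and the tray stands at rest and upright (within 0.1 rad) on the bench or mat (all of step 2 and angle between tray's own z axis and vertical below 0.1 rad and height (world z) of tray below 0.008 m and linear speed of tray below 0.02 m/s); the robot touches nothing.
It fails at once if the gate snaps back (swings shut faster than 3 rad/s from an angle short of the notch) (velocity of joint gate below -3 rad/s and value of joint gate below 1.12 rad).
It fails at once if a bystander is disturbed (moved over 40 mm) (distance of any of collet_nut, spanner, brush, oil, gauge_box, dial_stand, snap_gauge from where it was at the start of the episode above 0.04 m).
It also fails if it takes over 72 s, if anything falls off the work surface, if the arm or the gripper's body presses on something with over 40 N, if the wrist force passes 120 N, or if a joint passes its speed limit or range.

## Working session

There is one attempt and no reset: what is moved stays moved. The work goes in short steps, Python scripts to look and compute and a tool call to move; the robot and the scene stay as the last step left them, time stands still between calls to the robot, and variables do not carry over. Pictures are saved under pics/ and viewed, at most 10 in all, crops included, and the job is handed in when it is done.

Besides the shell and the picture viewer there is one more tool, called after ">>>" as a command line: name --argument value ..., lists and objects as JSON in quotes. apply_moves: Moves the arm, as the interface text tells. Its arguments: {"type":"object","properties":{"rows":{"type":"array"}},"required":["rows"]}

```bash
ls; mkdir -p pics; cat > h.py <<'E'
import numpy as np, cv2, json
from rig import read_state, capture, camera_params, hand_in
def shot(name, save=None):
    p=camera_params(name); im,d=capture(name)
    if save: cv2.imwrite('pics/'+save+'.png', im[:,:,::-1])
    np.savez('pics/last_'+name+'.npz', im=im,d=d,fx=p['fx'],fy=p['fy'],cx=p['cx'],cy=p['cy'],xyz=p['xyz'],R=np.array(p['orientation']).reshape(3,3))
    return im,d,p
def load(name): return np.load('pics/last_'+name+'.npz')
def cloud(L):
    d=L['d']; v,u=np.mgrid[:d.shape[0],:d.shape[1]]
    P=np.stack([(u-L['cx'])/L['fx']*d, -(v-L['cy'])/L['fy']*d, -d],-1)
    W=P@L['R'].T+L['xyz']; W[d<=0]=np.nan
    return W
def pt(L,u,v):
    return cloud(L)[v,u]
E
python3 - <<'E'
from h import *
for n in ['scene','side']:
    im,d,p=shot(n,n); print(n,p)
a=cv2.imread('pics/scene.png');b=cv2.imread('pics/side.png')
E
```

```text
pics
scene {'fx': 525.85031147574, 'fy': 525.85031147574, 'cx': 278.521069301613, 'cy': 219.6915971325816, 'xyz': array([ 1.39507813, -0.14415367,  1.41768589]), 'orientation': array([[ 0.27344154, -0.78635854,  0.55395845],
       [ 0.96188497,  0.22512795, -0.15522468],
       [-0.00264928,  0.57528918,  0.8179458 ]])}
side {'fx': 415.99615540541635, 'fy': 415.99615540541635, 'cx': 286.21609318897254, 'cy': 206.1630175087828, 'xyz': array([0.04241301, 1.13222338, 0.83026751]), 'orientation': array([[-0.90869125,  0.22785763, -0.34980152],
       [-0.41730971, -0.47265092,  0.77617892],
       [ 0.01152427,  0.85128256,  0.52458096]])}
```

View pics/scene.png

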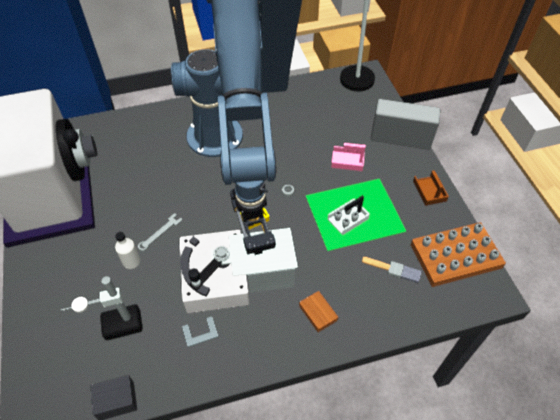

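View pics/side.png

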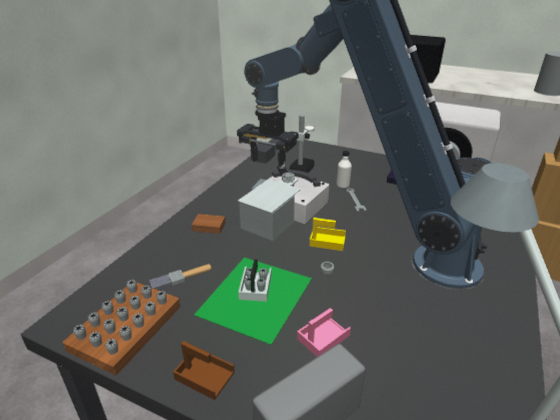

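```bash
python3 - <<'E'
import cv2, numpy as np
from h import *
a=cv2.imread('pics/scene.png')
c1=cv2.resize(a[225:320,165:305],None,fx=4,fy=4,interpolation=2)
c2=cv2.resize(a[175:250,300:410],None,fx=4,fy=4,interpolation=2)
out=np.zeros((600,800,3),np.uint8)
c1=cv2.resize(a[225:315,165:305],(560,360),interpolation=2)
c2=cv2.resize(a[190:240,320:380],(288,240),interpolation=2)
out[:360,:560]=c1; out[360:,:288]=c2
b=cv2.imread('pics/side.png'); out[360:,300:800]=cv2.resize(b[165:245,235:345],(500,240),interpolation=2)
cv2.imwrite('pics/crop1.png',out)
L=load('scene'); W=cloud(L)
# points over rough regions
for lo,hi in [(0.07,0.09),(0.112,0.125),(0.16,0.19)]:
    m=(W[...,2]>lo)&(W[...,2]<hi); m[:, :170]=0; m[:,305:]=0; m[:225]=0
    v,u=np.nonzero(m); print(lo,hi,len(u), W[m].mean(0) if len(u) else '', u.min() if len(u) else'',u.max() if len(u) else'',v.min() if len(u) else'',v.max()if len(u) else'')
for uv in [(197,288),(192,243),(221,255),(275,260),(348,217),(200,275)]: print(uv, W[uv[1],uv[0]])
E
```

```text
0.07 0.09 2568 [ 0.60766258 -0.1147654   0.08225667] 180 294 230 302
0.112 0.125 2326 [ 0.61999801 -0.00101898  0.11794902] 189 297 228 289
0.16 0.19 115 [ 0.66180925 -0.1772677   0.17612953] 188 199 268 280
(197, 288) [ 0.67625003 -0.17780837  0.11986161]
(192, 243) [ 0.51147507 -0.16454588  0.09718582]
(221, 255) [ 0.60209686 -0.09205531  0.13910033]
(275, 260) [0.64546761 0.05482041 0.11361297]
(348, 217) [0.49443217 0.34507109 0.0105068 ]
(200, 275) [ 0.6372284  -0.16203835  0.11821073]
```

View pics/crop1.png

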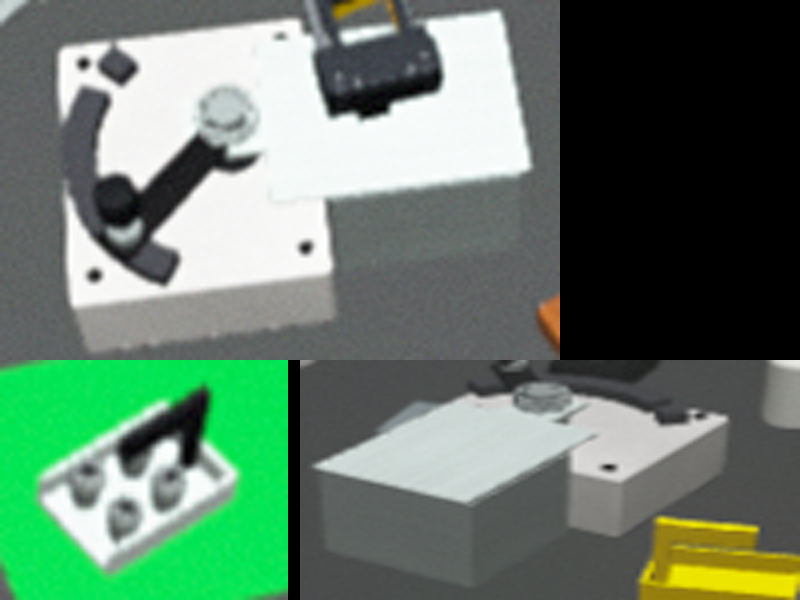

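```bash
cat > m.py <<'E'
from h import *
A=[cloud(load(n)) for n in ('scene','side')]
C=[load(n)['im'].astype(int) for n in ('scene','side')]
P=np.concatenate([a.reshape(-1,3) for a in A]); K=np.concatenate([c.reshape(-1,3) for c in C]); S=np.concatenate([np.full(a.shape[0]*a.shape[1],i) for i,a in enumerate(A)])
ok=~np.isnan(P[:,0]); P,K,S=P[ok],K[ok],S[ok]
def rect(m): 
    r=cv2.minAreaRect((P[m][:,:2]*1000).astype(np.float32)); return [np.round(x,1) for x in r], m.sum()
E
python3 - <<'E'
from m import *
x,y,z=P.T; br=K.mean(1)
box=(x>.45)&(x<.75)&(y>-.26)&(y<.12)
for s in (0,1):
    b=box&(S==s)
    print(s,'plate',rect(b&(z>.112)&(z<.124)&(br>120)&(y>-.07)), 'mean z',np.median(z[b&(z>.11)&(z<.126)&(br>120)]))
    h=b&(z>.078)&(z<.09)&(br>120); print('house',rect(h), np.median(z[h]))
    m=b&(z>.145)&(z<.19)&(br<70)&(y<-.12); print('knob',m.sum(),P[m].mean(0) if m.any() else 0, np.percentile(P[m],[2,98],axis=0) if m.any() else 0)
    pv=b&(z>.128)&(z<.145)&(br>90)&(y>-.13)&(y<-.05); print('pivotcap',rect(pv) if pv.any() else 0)
    r=b&(z>.088)&(z<.112)&(br<90)&(y<-.08); print('ring',r.sum(),np.median(z[r]))
t=(x>.38)&(x<.62)&(y>.2)&(y<.45)
for s in (0,1):
    b=t&(S==s); 
    f=b&(z>.066)&(z<.095); print('fin',rect(f),P[f].mean(0))
    g=(K[:,1]-K[:,0]>60); w=b&~g&(z>.02)&(z<.036); print('rim',rect(w)); w=b&~g&(z>.004)&(z<.036)&(br>110); print('tray',rect(w))
E
```

```text
0 plate ([array([606.5,  23.8]), array([188.7, 141.3]), np.float64(82.9)], np.int64(1891)) mean z 0.11772222162462898
house ([array([ 588.1, -121.2]), array([184.6, 223.3]), np.float64(82.7)], np.int64(2143)) 0.0829290815881405
knob 119 [ 0.66418172 -0.17775245  0.17255878] [[ 0.65002841 -0.1911333   0.1505676 ]
 [ 0.67374853 -0.16426355  0.1831659 ]]
pivotcap ([array([591.6, -90.4]), array([45.3, 42.4]), np.float64(12.8)], np.int64(159))
ring 367 0.101483942004154
1 plate ([array([601.5,  26.8]), array([192.6, 139.5]), np.float64(83.3)], np.int64(1078)) mean z 0.11566426010329195
house ([array([ 582.8, -114.3]), array([192.4, 218.9]), np.float64(82.2)], np.int64(527)) 0.0805016947798971
knob 22 [ 0.64954417 -0.17164276  0.16223239] [[ 0.6379488  -0.17981605  0.14717894]
 [ 0.66734235 -0.16150423  0.17624118]]
pivotcap ([array([586.3, -89.7]), array([42.1, 44.2]), np.float64(9.3)], np.int64(82))
ring 220 0.09775508399702482
fin ([array([488.1, 358.5]), array([18. , 75.5]), np.float64(18.6)], np.int64(123)) [0.49138603 0.35807883 0.08043132]
rim ([array([494.8, 344.4]), array([ 82.5, 115.5]), np.float64(21.6)], np.int64(241))
tray ([array([494.8, 344.4]), array([ 82.5, 115.5]), np.float64(21.6)], np.int64(486))
fin ([array([484.7, 361.6]), array([10.8, 75.4]), np.float64(19.7)], np.int64(102)) [0.48169245 0.36706724 0.08143992]
rim ([array([490.7, 345.4]), array([ 79.3, 117.2]), np.float64(20.0)], np.int64(318))
tray ([array([490.6, 346.4]), array([ 78.9, 119.1]), np.float64(20.0)], np.int64(398))
```

```bash
python3 - <<'E'
from m import *
x,y,z=P.T; br=K.mean(1)
pv=np.array([.589,-.090]); 
for s in (0,1):
    r=(S==s)&(z>.088)&(z<.112)&(br<95)
    q=P[r][:,:2]-pv; rad=np.hypot(*q.T); a=np.arctan2(q[:,1],q[:,0])+np.radians(7.2); g=(-0.785-a+np.pi)%(2*np.pi)-np.pi
    k=(rad>.09)&(rad<.13); h,e=np.histogram(g[k],np.arange(-.6,2.2,.05)); print(s,[(round(float(e[i]),2),int(h[i])) for i in range(len(h)) if e[i]>.7])
s=read_state(); print(s); print(camera_params('wrist'))
E
```

```text
0 [(0.7, 10), (0.75, 16), (0.8, 15), (0.85, 17), (0.9, 12), (0.95, 11), (1.0, 11), (1.05, 12), (1.1, 11), (1.15, 11), (1.2, 12), (1.25, 3), (1.3, 0), (1.35, 0), (1.4, 2), (1.45, 16), (1.5, 13), (1.55, 10), (1.6, 3), (1.65, 0), (1.7, 0), (1.75, 0), (1.8, 0), (1.85, 0), (1.9, 0), (1.95, 0), (2.0, 0), (2.05, 0), (2.1, 0)]
1 [(0.7, 7), (0.75, 6), (0.8, 6), (0.85, 8), (0.9, 5), (0.95, 5), (1.0, 7), (1.05, 12), (1.1, 4), (1.15, 7), (1.2, 6), (1.25, 8), (1.3, 13), (1.35, 4), (1.4, 0), (1.45, 2), (1.5, 7), (1.55, 4), (1.6, 9), (1.65, 9), (1.7, 2), (1.75, 0), (1.8, 0), (1.85, 0), (1.9, 0), (1.95, 0), (2.0, 0), (2.05, 0), (2.1, 0)]
{'time_s': 0.1, 'joint_positions': array([-1.02272848e+01,  3.02731726e+01,  8.21480472e+01, -1.22127407e-03,
        6.76913111e+01, -1.02266205e+01]), 'qvel': array([ 0.05746737, -0.06179993, -0.20346955,  0.06680329,  0.08511676,
       -0.16455509]), 'tau': array([-3.02360622e-04, -4.40987206e+01, -1.77151054e+01,  6.34850166e-02,
        5.34114777e-02, -3.85449334e-05]), 'position': array([6.24388495e-01, 1.34300520e-04, 2.46680004e-01]), 'tcp_rot': array([[ 3.80349166e-06,  9.99998125e-01, -1.93632892e-03],
       [ 9.99999946e-01, -3.16583647e-06,  3.29314359e-04],
       [ 3.29307611e-04, -1.93633007e-03, -9.99998071e-01]]), 'force': array([-0.05873463, -0.29153189,  0.63361497]), 'moment': array([ 0.03781905, -0.01163648,  0.03057561]), 'grasp_force': 0.0, 'opening': 1.0025047790626007}
{'fx': 345.9460538774447, 'fy': 345.9460538774447, 'cx': 278.8726181910284, 'cy': 206.05765195075264, 'xyz': array([0.62328138, 0.06956818, 0.38467566]), 'orientation': array([[ 9.99992154e-01, -1.92836460e-03,  3.46021316e-03],
       [ 9.65347415e-04,  9.65807522e-01,  2.59258361e-01],
       [-3.84184455e-03, -2.59252986e-01,  9.65801806e-01]])}
```

>>> apply_moves --rows '[{"x":-16,"y":-90,"z":0,"rz":4.35},{"x":-16,"y":-90,"z":0,"rz":4.35},{"x":-32,"y":-177,"z":0,"rz":8.7},{"x":-32,"y":-177,"z":0,"rz":8.7},{"x":-32,"y":-177,"z":0,"rz":8.7},{"x":-32,"y":-177,"z":0,"rz":8.7},{"x":-32,"y":-177,"z":0,"rz":8.7}]'

```text
validation failed for argument at $.ro...
```

>>> apply_moves --rows '[{"x":-60,"y":11,"z":0,"rx":0,"ry":0,"rz":-1.7,"claw":0},{"x":-120,"y":22,"z":0,"rx":0,"ry":0,"rz":-3.4,"claw":0},{"x":-177,"y":32,"z":0,"rx":0,"ry":0,"rz":-5.0,"claw":0},{"x":-177,"y":32,"z":0,"rx":0,"ry":0,"rz":-6.3,"claw":0},{"x":-177,"y":32,"z":0,"rx":0,"ry":0,"rz":-6.3,"claw":0},{"x":-177,"y":32,"z":0,"rx":0,"ry":0,"rz":-6.3,"claw":0},{"x":-177,"y":32,"z":0,"rx":0,"ry":0,"rz":-6.3,"claw":0}]'

```text
time_s: 0.98
position: [0.6569, -0.1759, 0.2476]
tcp_rot: [[-0.613, 0.79, -0.0], [0.79, 0.613, 0.0], [0.0, -0.0, -1.0]]
force: [0.5, -0.5, -0.3]
opening: 1.001
grasp_force: 0.0
```

```bash
python3 - <<'E'
from h import *
im,d,p=shot('wrist','w1'); W=cloud(load('wrist'))
x,y,z=np.moveaxis(W,-1,0); br=im.mean(2)
near=(np.hypot(x-.657,y+.177)<.05)
for lo,hi in [(.17,.19),(.145,.17),(.125,.133),(.112,.124)]:
    m=near&(z>lo)&(z<hi); 
    if m.sum()>3: c,r=cv2.minEnclosingCircle((W[m][:,:2]*1000).astype(np.float32)); print(lo,m.sum(),W[m].mean(0),c,r, br[m].mean())
pv=np.array([.589,-.09]); m=(z>.128)&(z<.148)&(np.hypot(x-pv[0],y-pv[1])<.04); print('cap',m.sum(),cv2.minEnclosingCircle((W[m][:,:2]*1000).astype(np.float32)) if m.any() else '')
print(read_state()['joint_positions'])
E
```

```text
0.17 1743 [ 0.65356649 -0.17783229  0.18008768] (654.7113647460938, -179.26239013671875) 15.086309432983398 52.40868234844139
0.145 262 [ 0.64753074 -0.16971592  0.1611867 ] (652.878173828125, -176.42654418945312) 14.53531265258789 26.31552162849873
0.125 111 [ 0.64864893 -0.17158747  0.12954569] (651.8441162109375, -175.2237548828125) 10.80726432800293 136.1321321321321
0.112 2104 [ 0.63727061 -0.15675325  0.12083225] (640.051513671875, -160.87106323242188) 29.37517738342285 64.43567807351077
cap 3041 ((587.5320434570312, -92.48542022705078), 22.73216438293457)
[-2.43871771e+01  3.46211989e+01  7.34507995e+01  1.68936320e-03
  7.19341022e+01 -6.22164582e+01]
```

View pics/w1.png

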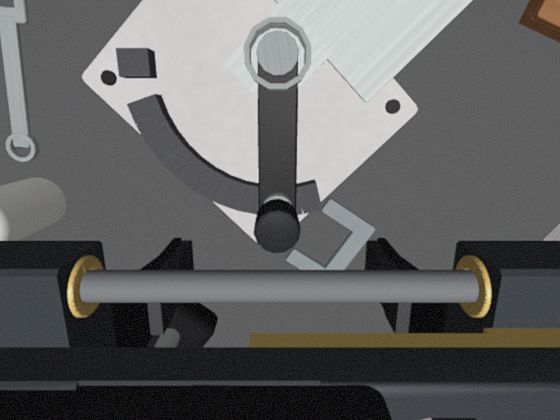

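>>> apply_moves --rows '[{"x":0,"y":-3.5,"z":25,"rx":0,"ry":0,"rz":0,"claw":0},{"x":0,"y":-3.5,"z":50,"rx":0,"ry":0,"rz":0,"claw":0},{"x":0,"y":-3.5,"z":78,"rx":0,"ry":0,"rz":0,"claw":0},{"x":0,"y":-3.5,"z":78,"rx":0,"ry":0,"rz":0,"claw":0},{"x":0,"y":-3.5,"z":78,"rx":0,"ry":0,"rz":0,"claw":255},{"x":0,"y":-3.5,"z":78,"rx":0,"ry":0,"rz":0,"claw":255},{"x":0,"y":-3.5,"z":78,"rx":0,"ry":0,"rz":0,"claw":255},{"x":0,"y":-3.5,"z":78,"rx":0,"ry":0,"rz":0,"claw":255},{"x":0,"y":-3.5,"z":78,"rx":0,"ry":0,"rz":0,"claw":255}]'

```text
time_s: 2.15
position: [0.6543, -0.1792, 0.1698]
tcp_rot: [[-0.613, 0.79, 0.0], [0.79, 0.613, -0.0], [-0.0, 0.0, -1.0]]
force: [-0.9, 1.0, 0.1]
opening: 0.52
grasp_force: 0.0
```

```bash
python3 - <<'E'
from h import *
L=load('wrist'); W=cloud(L); im=L['im']; x,y,z=np.moveaxis(W,-1,0); br=im.mean(2)
pv=np.array([.587,-.092]); r=np.hypot(x-pv[0],y-pv[1]); a=np.arctan2(y-pv[1],x-pv[0])+np.radians(7.2)
g=(-0.785-a+np.pi)%(2*np.pi)-np.pi
k=(r>.102)&(r<.118)&(g>.9)&(g<1.9)&(z<.13)&(z>.06)
for lo in np.arange(1.0,1.8,.02):
    m=k&(g>=lo)&(g<lo+.02)
    if m.any(): print(round(lo,2),m.sum(),round(np.median(z[m]),4),round(br[m].mean()),end=' | ')
s=read_state(); print(s['position'],s['force'],s['opening'],s['grasp_force'],s['joint_positions'])
E
```

```text
1.0 58 0.1042 87 | 1.02 54 0.1042 88 | 1.04 57 0.1041 87 | 1.06 59 0.1042 86 | 1.08 57 0.1042 88 | 1.1 55 0.1042 87 | 1.12 57 0.1041 86 | 1.14 59 0.104 87 | 1.16 56 0.1041 88 | 1.18 58 0.1043 87 | 1.2 60 0.1042 86 | 1.22 57 0.1039 87 | 1.24 61 0.104 87 | 1.26 59 0.1039 86 | 1.28 61 0.1041 87 | 1.3 53 0.104 92 | 1.32 5 0.1039 143 | 1.34 39 0.0853 194 | 1.36 51 0.085 209 | 1.38 56 0.085 208 | 1.4 54 0.0852 207 | 1.42 55 0.0852 206 | 1.44 54 0.0854 208 | 1.46 112 0.0996 129 | 1.48 64 0.1044 89 | 1.5 61 0.1043 87 | 1.52 69 0.104 85 | 1.54 63 0.1042 87 | 1.56 64 0.1043 87 | 1.58 63 0.1041 86 | 1.6 69 0.1042 87 | 1.62 63 0.1041 86 | 1.64 52 0.104 97 | 1.66 1 0.1027 117 | 1.68 51 0.0852 199 | 1.7 59 0.0852 206 | 1.72 66 0.0852 206 | 1.74 57 0.0854 207 | 1.76 59 0.085 207 | 1.78 64 0.0851 206 | [ 0.65425808 -0.17916525  0.16977744] [-0.88966026  1.00216039  0.14434641] 0.520032808474814 0.0 [-2.47327861e+01  3.92284689e+01  7.77621429e+01  6.34281521e-04
  6.29909324e+01 -6.25284653e+01]
```

>>> apply_moves --rows '[{"x":0,"y":0,"z":0,"rx":0,"ry":0,"rz":0,"claw":255},{"x":0,"y":0,"z":0,"rx":0,"ry":0,"rz":0,"claw":255},{"x":0,"y":0,"z":0,"rx":0,"ry":0,"rz":0,"claw":255},{"x":0,"y":0,"z":0,"rx":0,"ry":0,"rz":0,"claw":255}]'

```text
time_s: 2.65
position: [0.6549, -0.1787, 0.1696]
tcp_rot: [[-0.613, 0.79, 0.002], [0.79, 0.613, 0.0], [-0.001, 0.001, -1.0]]
force: [3.3, 2.4, -1.6]
opening: 0.338
grasp_force: 30.0
```

>>> apply_moves --rows '[{"x":0.4,"y":-9.6,"z":0,"rx":0,"ry":0,"rz":0.833,"claw":255},{"x":1.7,"y":-19.1,"z":0,"rx":0,"ry":0,"rz":1.667,"claw":255},{"x":3.7,"y":-28.5,"z":0,"rx":0,"ry":0,"rz":2.5,"claw":255},{"x":6.6,"y":-37.6,"z":0,"rx":0,"ry":0,"rz":3.333,"claw":255},{"x":10.3,"y":-46.5,"z":0,"rx":0,"ry":0,"rz":4.167,"claw":255},{"x":14.7,"y":-55,"z":0,"rx":0,"ry":0,"rz":5,"claw":255},{"x":14.7,"y":-55,"z":0,"rx":0,"ry":0,"rz":5,"claw":255}]'

```text
time_s: 3.52
position: [0.6023, -0.1999, 0.1696]
tcp_rot: [[-0.134, 0.991, 0.002], [0.991, 0.134, 0.003], [0.002, 0.003, -1.0]]
force: [6.9, 4.9, -2.2]
opening: 0.336
grasp_force: 30.0
```

>>> apply_moves --rows '[{"x":1.0,"y":-9.6,"z":0,"rx":0,"ry":0,"rz":0.833,"claw":255},{"x":2.5,"y":-19.1,"z":0,"rx":0,"ry":0,"rz":1.667,"claw":255},{"x":4.5,"y":-28.5,"z":0,"rx":0,"ry":0,"rz":2.5,"claw":255},{"x":7.5,"y":-37.6,"z":0,"rx":0,"ry":0,"rz":3.333,"claw":255},{"x":11.0,"y":-46.5,"z":0,"rx":0,"ry":0,"rz":4.167,"claw":255},{"x":15.5,"y":-55,"z":0,"rx":0,"ry":0,"rz":5,"claw":255},{"x":20.5,"y":-63.1,"z":0,"rx":0,"ry":0,"rz":5.833,"claw":255},{"x":26.5,"y":-70.7,"z":0,"rx":0,"ry":0,"rz":6.667,"claw":255},{"x":33,"y":-77.8,"z":0,"rx":0,"ry":0,"rz":7.5,"claw":255},{"x":33,"y":-77.8,"z":0,"rx":0,"ry":0,"rz":7.5,"claw":255}]'

```text
time_s: 4.78
position: [0.5236, -0.1793, 0.1697]
tcp_rot: [[0.604, 0.797, 0.008], [0.797, -0.604, -0.002], [0.004, 0.008, -1.0]]
force: [12.5, 2.6, -8.9]
opening: 0.335
grasp_force: 30.0
```

```bash
python3 - <<'E'
from h import *
s=read_state(); p=s['position'][:2]-[.587,-.092]; print(np.hypot(*p), -0.785-np.arctan2(p[1],p[0])-np.radians(7.2), s['force'],s['moment'],s['tcp_rot'][:,0],s['joint_positions'])
E
```

```text
0.10788415554442651 1.2878711309838329 [12.51518336  2.64795537 -8.8960492 ] [ 0.58398975 -1.75036032  0.41925035] [0.60429503 0.79675276 0.0035436 ] [-30.54964995  30.65321311  97.07335527   0.19015248  51.80065661
   6.51258096]
```

>>> apply_moves --rows '[{"x":0.2,"y":-5.8,"z":0,"rx":0,"ry":0,"rz":0.5,"claw":255},{"x":0.6,"y":-11.7,"z":0,"rx":0,"ry":0,"rz":1.02,"claw":255},{"x":0.6,"y":-11.7,"z":0,"rx":0,"ry":0,"rz":1.02,"claw":255},{"x":0.6,"y":-11.7,"z":0,"rx":0,"ry":0,"rz":1.02,"claw":255}]'

```text
time_s: 5.28
position: [0.5156, -0.173, 0.1697]
tcp_rot: [[0.685, 0.728, 0.01], [0.728, -0.685, -0.004], [0.004, 0.01, -1.0]]
force: [11.6, 0.9, -10.1]
opening: 0.336
grasp_force: 30.0
```

```bash
python3 - <<'E'
from h import *
s=read_state(); p=s['position'][:2]-[.587,-.092]; print(np.hypot(*p), -0.785-np.arctan2(p[1],p[0])-np.radians(7.2), s['position'],s['force'],s['moment'])
E
```

```text
0.10797486368707261 1.3822844463800503 [ 0.51562852 -0.17302273  0.16969702] [ 11.61873798   0.94007624 -10.05694235] [ 0.21646678 -1.8464263   0.45370208]
```

>>> apply_moves --rows '[{"x":0,"y":-1,"z":2,"rx":0,"ry":0,"rz":0.1,"claw":255},{"x":0,"y":-1,"z":4,"rx":0,"ry":0,"rz":0.1,"claw":255},{"x":0,"y":-1,"z":5.5,"rx":0,"ry":0,"rz":0.1,"claw":255},{"x":0,"y":-1,"z":5.5,"rx":0,"ry":0,"rz":0.1,"claw":255}]'

```text
time_s: 5.78
position: [0.5161, -0.1736, 0.1662]
tcp_rot: [[0.692, 0.721, 0.013], [0.722, -0.692, -0.007], [0.004, 0.014, -1.0]]
force: [11.1, 1.0, 1.2]
opening: 0.338
grasp_force: 30.0
```

>>> apply_moves --rows '[{"x":0,"y":0,"z":1.5,"rx":0,"ry":0,"rz":0,"claw":255},{"x":0,"y":0,"z":3,"rx":0,"ry":0,"rz":0,"claw":255},{"x":0,"y":0,"z":3,"rx":0,"ry":0,"rz":0,"claw":255}]'

```text
time_s: 6.15
position: [0.5161, -0.1736, 0.1633]
tcp_rot: [[0.692, 0.721, 0.013], [0.722, -0.692, -0.007], [0.004, 0.014, -1.0]]
force: [10.6, -0.1, 1.3]
opening: 0.336
grasp_force: 30.0
```

```bash
python3 - <<'E'
from h import *
s=read_state(); p=s['position'][:2]-[.587,-.092]; print(np.hypot(*p), -0.785-np.arctan2(p[1],p[0])-np.radians(7.2), s['position'],s['force'],s['moment'])
im,d,p=shot('wrist','w2'); im,d,p=shot('side','s2'); im,d,p=shot('scene','c2')
b=cv2.imread('pics/side.png')
o=np.zeros((600,800,3),np.uint8); a=cv2.imread('pics/w2.png'); o[:420,:560]=a
o[420:,:270]=cv2.resize(cv2.imread('pics/s2.png')[165:225,290:380],(270,180)); o[420:,280:640]=cv2.resize(cv2.imread('pics/c2.png')[225:315,165:345],(360,180))
cv2.imwrite('pics/o2.png',o)
E
```

```text
0.1081322066505507 1.3751884295605399 [ 0.51610209 -0.17364594  0.16326769] [10.59870755 -0.12118258  1.33744169] [ 0.18160366 -1.47392252  0.53370876]
```

View pics/o2.png

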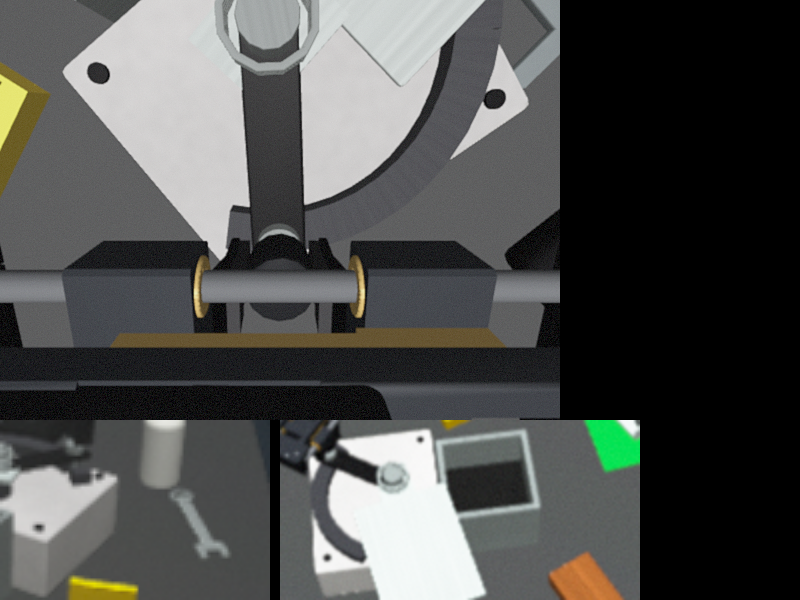

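>>> apply_moves --rows '[{"x":0,"y":0,"z":2,"rx":0,"ry":0,"rz":0,"claw":255},{"x":0,"y":0,"z":4,"rx":0,"ry":0,"rz":0,"claw":255},{"x":0,"y":0,"z":6,"rx":0,"ry":0,"rz":0,"claw":255},{"x":0,"y":0,"z":7.5,"rx":0,"ry":0,"rz":0,"claw":255},{"x":0,"y":0,"z":7.5,"rx":0,"ry":0,"rz":0,"claw":255}]'

```text
time_s: 6.92
position: [0.5169, -0.1741, 0.1565]
tcp_rot: [[0.692, 0.721, 0.015], [0.722, -0.692, -0.008], [0.004, 0.016, -1.0]]
force: [11.3, -0.0, 4.0]
opening: 0.339
grasp_force: 30.0
```

```bash
python3 - <<'E'
from h import *
s=read_state(); p=s['position'][:2]-[.587,-.092]; print(np.hypot(*p), -0.785-np.arctan2(p[1],p[0])-np.radians(7.2), s['position'],s['force'],s['moment'])
im,d,p=shot('wrist'); W=cloud(load('wrist')); x,y,z=np.moveaxis(W,-1,0); T=s['position']
# knob top visible in wrist view
m=(np.hypot(x-T[0],y-T[1])<.022)&(im.mean(2)<90)&(z>.11); print(np.histogram(z[m],np.arange(.11,.2,.004)))
E
```

```text
0.10800534395574017 1.3667540416866537 [ 0.5168756  -0.17414452  0.15650346] [11.26043114 -0.04796326  3.96551533] [ 0.09655725 -1.47196464  0.47969094]
(array([   0,    0, 1381,  139,   61,   45,   90,  216,  273,  271,  319,
        351,  340,  380, 1342,   41,   61,  653,  328,  129,  136,  138]), array([0.11 , 0.114, 0.118, 0.122, 0.126, 0.13 , 0.134, 0.138, 0.142,
       0.146, 0.15 , 0.154, 0.158, 0.162, 0.166, 0.17 , 0.174, 0.178,
       0.182, 0.186, 0.19 , 0.194, 0.198]))
```

>>> apply_moves --rows '[{"x":0,"y":2,"z":0,"rx":0,"ry":0,"rz":0,"claw":255},{"x":0,"y":4,"z":0,"rx":0,"ry":0,"rz":0,"claw":255},{"x":0,"y":6,"z":0,"rx":0,"ry":0,"rz":0,"claw":255},{"x":0,"y":6,"z":0,"rx":0,"ry":0,"rz":0,"claw":255}]'

```text
time_s: 7.48
position: [0.5173, -0.1748, 0.1564]
tcp_rot: [[0.693, 0.721, 0.006], [0.721, -0.693, -0.001], [0.003, 0.005, -1.0]]
force: [4.0, 7.1, 13.2]
opening: 0.338
grasp_force: 30.0
```

>>> apply_moves --rows '[{"x":0,"y":-1.5,"z":0,"rx":0,"ry":0,"rz":0,"claw":255},{"x":0,"y":-1.5,"z":0,"rx":0,"ry":0,"rz":0,"claw":100},{"x":0,"y":-1.5,"z":0,"rx":0,"ry":0,"rz":0,"claw":0},{"x":0,"y":-1.5,"z":0,"rx":0,"ry":0,"rz":0,"claw":0},{"x":0,"y":-1.5,"z":0,"rx":0,"ry":0,"rz":0,"claw":0},{"x":0,"y":-1.5,"z":0,"rx":0,"ry":0,"rz":0,"claw":0}]'

```text
time_s: 8.22
position: [0.5134, -0.174, 0.1533]
tcp_rot: [[0.694, 0.72, -0.001], [0.72, -0.694, 0.0], [-0.0, -0.001, -1.0]]
force: [0.3, 0.1, 0.3]
opening: 0.818
grasp_force: 0.0
```

>>> apply_moves --rows '[{"x":0,"y":0,"z":-30,"rx":0,"ry":0,"rz":0,"claw":0},{"x":0,"y":0,"z":-85,"rx":0,"ry":0,"rz":0,"claw":0},{"x":20,"y":-21,"z":-97,"rx":0,"ry":0,"rz":-1.4,"claw":0},{"x":60,"y":-63,"z":-97,"rx":0,"ry":0,"rz":-2.8,"claw":0},{"x":100,"y":-105,"z":-97,"rx":0,"ry":0,"rz":-4.2,"claw":0},{"x":140,"y":-147,"z":-97,"rx":0,"ry":0,"rz":-5.6,"claw":0},{"x":180,"y":-189,"z":-97,"rx":0,"ry":0,"rz":-7.0,"claw":0},{"x":220,"y":-231,"z":-97,"rx":0,"ry":0,"rz":-8.4,"claw":0},{"x":260,"y":-273,"z":-97,"rx":0,"ry":0,"rz":-9.8,"claw":0},{"x":290,"y":-304,"z":-97,"rx":0,"ry":0,"rz":-10.7,"claw":0}]'

```text
time_s: 9.48
position: [0.4953, 0.2481, 0.2505]
tcp_rot: [[-0.351, 0.936, -0.0], [0.936, 0.351, -0.0], [0.0, -0.0, -1.0]]
force: [0.6, 0.1, 0.3]
opening: 1.001
grasp_force: 0.0
```

```bash
python3 - <<'E'
from h import *
s=read_state(); print(s['position'],s['tcp_rot'][:,0],s['joint_positions'])
im,d,p=shot('scene','c3'); W=cloud(load('scene')); x,y,z=np.moveaxis(W,-1,0)
m=(np.hypot(x-.517,y+.174)<.022)&(z>.12)&(z<.2); print('knob',m.sum(),W[m].mean(0),np.percentile(z[m],[5,95]))
E
```

```text
[0.49531571 0.24807132 0.25048198] [-3.51216957e-01  9.36294104e-01  1.17741837e-05] [ 1.50445456e+01  2.45465822e+01  9.21885152e+01 -1.30214176e-04
  6.32731232e+01 -5.51716358e+00]
knob 146 [ 0.525894   -0.17316156  0.15216033] [0.12145815 0.1693217 ]
```

```bash
python3 - <<'E'
from h import *
im,d,p=shot('wrist','w3'); W=cloud(load('wrist')); x,y,z=np.moveaxis(W,-1,0); K=im.astype(int); g=(K[...,1]-K[...,0]>60)
t=(x>.4)&(x<.6)&(y>.25)&(y<.45)
def rect(m): r=cv2.minAreaRect((W[m][:,:2]*1000).astype(np.float32)); return [np.round(q,1) for q in r],m.sum()
f=t&(z>.082)&(z<.095)&~g; print('fintop',rect(f),np.median(z[f]))
w=t&(z>.025)&(z<.034)&~g&(K.mean(2)>110); print('rim',rect(w))
w=t&(z>.003)&(z<.034)&~g; print('tray',rect(w))
E
```

```text
fintop ([array([485.2, 357.3]), array([10.2, 72.6]), np.float64(19.8)], np.int64(1196)) 0.08864345851945293
rim ([array([490.5, 342.6]), array([ 78.2, 110.2]), np.float64(19.7)], np.int64(1301))
tray ([array([517.7, 336.9]), array([127.5, 171.7]), np.float64(19.0)], np.int64(5870))
```

View pics/w3.png

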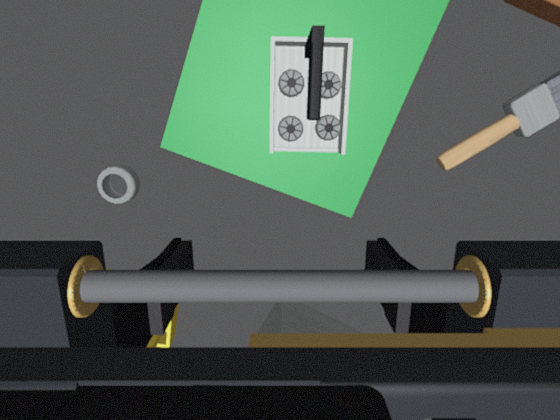

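>>> apply_moves --rows '[{"x":48,"y":14,"z":30,"rx":0,"ry":0,"rz":0.13,"claw":0},{"x":95,"y":28.7,"z":60,"rx":0,"ry":0,"rz":0.13,"claw":0},{"x":95,"y":28.7,"z":110,"rx":0,"ry":0,"rz":0.13,"claw":0},{"x":95,"y":28.7,"z":150,"rx":0,"ry":0,"rz":0.13,"claw":0},{"x":95,"y":28.7,"z":170,"rx":0,"ry":0,"rz":0.13,"claw":0},{"x":95,"y":28.7,"z":170,"rx":0,"ry":0,"rz":0.13,"claw":100},{"x":95,"y":28.7,"z":170,"rx":0,"ry":0,"rz":0.13,"claw":200},{"x":95,"y":28.7,"z":170,"rx":0,"ry":0,"rz":0.13,"claw":255},{"x":95,"y":28.7,"z":170,"rx":0,"ry":0,"rz":0.13,"claw":255},{"x":95,"y":28.7,"z":170,"rx":0,"ry":0,"rz":0.13,"claw":255}]'

```text
time_s: 10.82
position: [0.4901, 0.345, 0.0812]
tcp_rot: [[-0.334, 0.943, 0.001], [0.943, 0.334, 0.0], [0.0, 0.001, -1.0]]
force: [0.7, 0.1, 0.3]
opening: 0.519
grasp_force: 0.0
```

>>> apply_moves --rows '[{"x":0,"y":0,"z":0,"rx":0,"ry":0,"rz":0,"claw":255},{"x":0,"y":0,"z":0,"rx":0,"ry":0,"rz":0,"claw":255},{"x":0,"y":0,"z":0,"rx":0,"ry":0,"rz":0,"claw":255},{"x":0,"y":0,"z":0,"rx":0,"ry":0,"rz":0,"claw":255}]'

```text
time_s: 11.32
position: [0.4908, 0.3452, 0.0806]
tcp_rot: [[-0.334, 0.943, 0.002], [0.943, 0.334, 0.001], [0.0, 0.002, -1.0]]
force: [0.9, 0.3, -1.9]
opening: 0.11
grasp_force: 30.0
```

>>> apply_moves --rows '[{"x":0,"y":0,"z":-8,"rx":0,"ry":0,"rz":0,"claw":255},{"x":0,"y":0,"z":-20,"rx":0,"ry":0,"rz":0,"claw":255},{"x":0,"y":0,"z":-40,"rx":0,"ry":0,"rz":0,"claw":255},{"x":0,"y":0,"z":-60,"rx":0,"ry":0,"rz":0,"claw":255},{"x":0,"y":0,"z":-80,"rx":0,"ry":0,"rz":0,"claw":255},{"x":0,"y":0,"z":-100,"rx":0,"ry":0,"rz":0,"claw":255},{"x":0,"y":0,"z":-120,"rx":0,"ry":0,"rz":0,"claw":255},{"x":0,"y":0,"z":-140,"rx":0,"ry":0,"rz":0,"claw":255},{"x":0,"y":0,"z":-150,"rx":0,"ry":0,"rz":0,"claw":255}]'

```text
time_s: 12.45
position: [0.4898, 0.3449, 0.232]
tcp_rot: [[-0.334, 0.943, 0.001], [0.943, 0.334, 0.001], [0.0, 0.001, -1.0]]
force: [-0.8, 0.7, -5.1]
opening: 0.109
grasp_force: 30.0
```

```bash
python3 - <<'E'
from h import *
s=read_state(); print(s['position'],s['tcp_rot'].round(3).tolist(),s['force'],s['opening'],s['joint_positions'])
L=load('scene'); W=cloud(L); im=L['im']; x,y,z=np.moveaxis(W,-1,0)
m=(x>.5)&(x<.72)&(y>-.06)&(y<.14)&(z>.105)&(z<.113)&(im.mean(2)>90)
r=cv2.minAreaRect((W[m][:,:2]*1000).astype(np.float32)); print('rim',r,m.sum())
i=(x>.5)&(x<.72)&(y>-.06)&(y<.14)&(z>.03)&(z<.055); print('floor',W[i].mean(0),np.percentile(W[i],[3,97],axis=0))
im,d,p=shot('scene','c4'); im2,_,_=shot('side','s4')
o=np.hstack([im[120:330,160:420],im2[130:340,220:480]]); cv2.imwrite('pics/o4.png',cv2.resize(o,(780,315))[:,:,::-1])
E
```

```text
[0.4897785  0.34487816 0.23198887] [[-0.334, 0.943, 0.001], [0.943, 0.334, 0.001], [0.0, 0.001, -1.0]] [-0.83936581  0.65517541 -5.13611586] 0.10910815754059518 [2.44716751e+01 2.92070347e+01 8.69315802e+01 2.03729378e-03
 6.37911652e+01 4.96812319e+00]
rim ((631.9581298828125, 25.385696411132812), (168.61338806152344, 190.48387145996094), 83.52882385253906) 383
floor [0.59663936 0.04894529 0.04019167] [[ 0.54471102 -0.00541967  0.03267347]
 [ 0.68119408  0.10346257  0.05265849]]
```

View pics/o4.png

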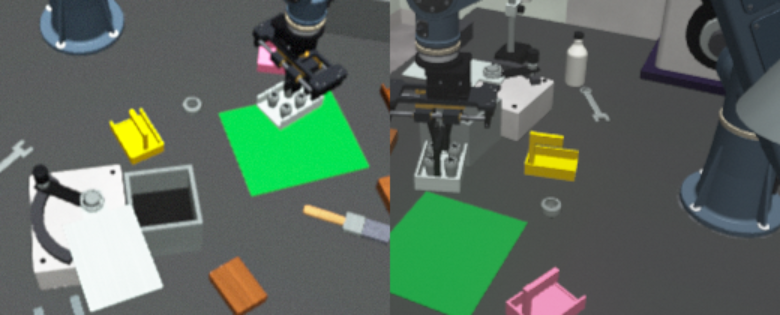

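>>> apply_moves --rows '[{"x":-10,"y":2,"z":0,"rx":0,"ry":0,"rz":0.2,"claw":255},{"x":-30,"y":6,"z":0,"rx":0,"ry":0,"rz":0.6,"claw":255},{"x":-60,"y":11,"z":0,"rx":0,"ry":0,"rz":1.1,"claw":255},{"x":-95,"y":18,"z":0,"rx":0,"ry":0,"rz":1.7,"claw":255},{"x":-130,"y":24,"z":0,"rx":0,"ry":0,"rz":2.3,"claw":255},{"x":-165,"y":31,"z":0,"rx":0,"ry":0,"rz":3.0,"claw":255},{"x":-200,"y":37,"z":0,"rx":0,"ry":0,"rz":3.6,"claw":255},{"x":-225,"y":42,"z":5,"rx":0,"ry":0,"rz":4.1,"claw":255},{"x":-240,"y":44.5,"z":12,"rx":0,"ry":0,"rz":4.4,"claw":255},{"x":-245.6,"y":45.6,"z":20,"rx":0,"ry":0,"rz":4.4,"claw":255}]'

```text
time_s: 13.8
position: [0.615, 0.1271, 0.2095]
tcp_rot: [[0.122, 0.993, -0.001], [0.993, -0.122, 0.0], [-0.0, -0.001, -1.0]]
force: [-0.7, 0.3, -5.4]
opening: 0.111
grasp_force: 30.0
```

```bash
cat > pour.py <<'E'
# rows for a tilt path: keeps the lip corner at back-offset s (m) from the mouth centre, height zl
import sys; from h import *
M=np.array([.604,.042]); b=np.array([np.cos(np.radians(83)),np.sin(np.radians(83))])
def pose(al,s,zl):
    a=np.radians(al); n=s+.0573*np.cos(a)-.0786*np.sin(a)   # TCP behind the lip, along b
    n=s+(.0573*np.cos(a)-.0786*np.sin(a)); zz=zl+.0573*np.sin(a)+.0786*np.cos(a)
    return np.r_[M+n*b, zz]
def rows(path):
    s=read_state(); R=s['tcp_rot']; p=s['position']
    a0=np.degrees(np.arcsin(np.clip(R[:,2]@np.r_[b,0],-1,1))); print('tilt now',a0,'pos',p.round(4),'q',s['joint_positions'].round(1),'F',s['force'].round(1))
    for al,sb,zl in path: print(al,(R.T@(pose(al,sb,zl)-p)*1000).round(1), round((al-a0)/6,2))
E
python3 - <<'E'
from pour import *
rows([(0,.03,.130),(5,.03,.13),(10,.03,.128),(15,.03,.126),(20,.03,.125),(25,.03,.122),(30,.03,.118)])
E
```

```text
tilt now -0.005796656487190452 pos [0.615  0.1271 0.2095] q [ 1.5 32.9 83.7  0.  63.4  8.5] F [-0.7  0.3 -5.4]
0 [ 1.4 -0.6  0.9] 0.0
5 [-5.6 -0.6 -3.8] 0.83
10 [-13.1  -0.6  -5.8] 1.67
15 [-20.8  -0.6  -7.2] 2.5
20 [-28.9  -0.6  -8.9] 3.33
25 [-37.1  -0.6  -7.9] 4.17
30 [-45.5  -0.6  -5.2] 5.0
```

>>> apply_moves --rows '[{"x":-2.5,"y":-0.6,"z":-1.5,"rx":0,"ry":0.4,"rz":0,"claw":255},{"x":-5.6,"y":-0.6,"z":-3.8,"rx":0,"ry":0.83,"rz":0,"claw":255},{"x":-13,"y":-0.6,"z":-5.8,"rx":0,"ry":1.67,"rz":0,"claw":255},{"x":-21,"y":-0.6,"z":-7.2,"rx":0,"ry":2.5,"rz":0,"claw":255},{"x":-29,"y":-0.6,"z":-8.9,"rx":0,"ry":3.33,"rz":0,"claw":255}]'

```text
time_s: 14.42
position: [0.61, 0.1003, 0.219]
tcp_rot: [[0.111, 0.993, 0.04], [0.933, -0.118, 0.341], [0.343, -0.001, -0.939]]
force: [0.5, 0.0, -5.4]
opening: 0.114
grasp_force: 30.0
```

```bash
python3 - <<'E'
from pour import *
rows([(al,.03,z) for al,z in [(25,.122),(30,.120),(35,.117),(40,.114),(45,.112),(50,.110),(55,.108),(60,.106),(65,.105),(70,.105)]])
E
```

```text
tilt now 20.077579467159882 pos [0.61   0.1003 0.219 ] q [-10.2  31.3  88.6  22.6  63.3 -14.3] F [ 0.5  0.  -5.4]
25 [-9.8  1.1 -1.9] 0.82
30 [-17.9   1.1  -4.1] 1.65
35 [-26.7   1.   -4.7] 2.49
40 [-35.8   1.   -4.6] 3.32
45 [-44.7   1.   -4.7] 4.15
50 [-53.8   0.9  -4.1] 4.99
55 [-63.    0.9  -2.8] 5.82
60 [-72.1   0.9  -0.7] 6.65
65 [-80.9   0.8   1.1] 7.49
70 [-89.2   0.8   2.8] 8.32
```

>>> apply_moves --rows '[{"x":-9.8,"y":1,"z":-1.9,"rx":0,"ry":0.82,"rz":0,"claw":255},{"x":-18,"y":1,"z":-4.1,"rx":0,"ry":1.65,"rz":0,"claw":255},{"x":-26.7,"y":1,"z":-4.7,"rx":0,"ry":2.49,"rz":0,"claw":255},{"x":-35.8,"y":1,"z":-4.6,"rx":0,"ry":3.32,"rz":0,"claw":255},{"x":-44.7,"y":1,"z":-4.7,"rx":0,"ry":4.15,"rz":0,"claw":255},{"x":-53.8,"y":1,"z":-4.1,"rx":0,"ry":4.99,"rz":0,"claw":255},{"x":-53.8,"y":1,"z":-4.1,"rx":0,"ry":4.99,"rz":0,"claw":255},{"x":-53.8,"y":1,"z":-4.1,"rx":0,"ry":4.99,"rz":0,"claw":255},{"x":-53.8,"y":1,"z":-4.1,"rx":0,"ry":4.99,"rz":0,"claw":255}]'

```text
time_s: 15.55
position: [0.6057, 0.0491, 0.2056]
tcp_rot: [[0.075, 0.993, 0.092], [0.641, -0.118, 0.759], [0.764, 0.002, -0.645]]
force: [0.7, -0.5, -2.3]
opening: 0.112
grasp_force: 30.0
```

```bash
python3 - <<'E'
from pour import *
rows([(al,.03,z) for al,z in [(50,.11),(60,.108),(70,.106),(75,.106)]])
im,d,p=shot('scene','c5'); im2,_,_=shot('side','s5')
o=np.hstack([im[190:310,200:340],im2[120:240,220:360]]); cv2.imwrite('pics/o5.png',cv2.resize(o,(800,343),interpolation=cv2.INTER_CUBIC)[:,:,::-1])
E
```

```text
tilt now 49.84003468331678 pos [0.6057 0.0491 0.2056] q [-26.4  39.2  91.8  47.8  76.6 -43.2] F [ 0.7 -0.5 -2.3]
50 [-1.3 -0.8  0.3] 0.03
60 [-17.4  -0.9  -7.1] 1.69
70 [-34.8  -0.9 -11.9] 3.36
75 [-43.   -1.  -13.9] 4.19
```

View pics/o5.png

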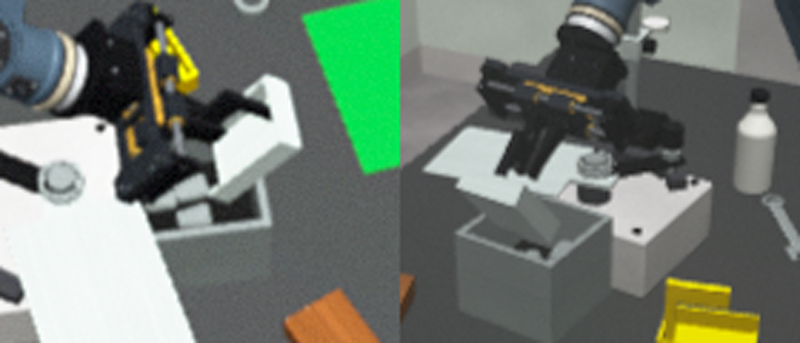

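>>> apply_moves --rows '[{"x":-8,"y":0,"z":-4,"rx":0,"ry":0.85,"rz":0,"claw":255},{"x":-17,"y":0,"z":-9,"rx":0,"ry":1.69,"rz":0,"claw":255},{"x":-26,"y":0,"z":-12,"rx":0,"ry":2.5,"rz":0,"claw":255},{"x":-33,"y":0,"z":-15,"rx":0,"ry":3.2,"rz":0,"claw":255},{"x":-33,"y":0,"z":-15,"rx":0,"ry":3.2,"rz":0,"claw":255},{"x":-33,"y":0,"z":-15,"rx":0,"ry":3.2,"rz":0,"claw":255},{"x":-26,"y":0,"z":-14,"rx":0,"ry":2.5,"rz":0,"claw":255},{"x":-17,"y":0,"z":-12,"rx":0,"ry":1.69,"rz":0,"claw":255},{"x":-8,"y":0,"z":-10,"rx":0,"ry":0.85,"rz":0,"claw":255},{"x":0,"y":0,"z":-10,"rx":0,"ry":0,"rz":0,"claw":255}]'

```text
time_s: 16.9
position: [0.6043, 0.0418, 0.2128]
tcp_rot: [[0.076, 0.993, 0.092], [0.642, -0.119, 0.757], [0.763, 0.001, -0.647]]
force: [-0.4, -0.0, -2.7]
opening: 0.112
grasp_force: 30.0
```

```bash
python3 - <<'E'
from pour import *
rows([(al,.03,z) for al,z in [(45,.125),(40,.13),(30,.135),(20,.135),(10,.135),(0,.14)]])
E
```

```text
tilt now 49.71103281034604 pos [0.6043 0.0418 0.2128] q [-27.   38.6  91.5  47.2  77.6 -42.8] F [-0.4 -0.  -2.7]
45 [16.1 -0.3  6.2] -0.79
40 [26.1 -0.3  8.8] -1.62
30 [40.6 -0.2 18.7] -3.29
20 [48.9 -0.2 33.5] -4.95
10 [54.4 -0.1 49.5] -6.62
0 [61.  -0.1 63. ] -8.29
```

>>> apply_moves --rows '[{"x":16,"y":0,"z":6,"rx":0,"ry":-0.79,"rz":0,"claw":255},{"x":26,"y":0,"z":9,"rx":0,"ry":-1.62,"rz":0,"claw":255},{"x":40.6,"y":0,"z":18.7,"rx":0,"ry":-3.29,"rz":0,"claw":255},{"x":48.9,"y":0,"z":33.5,"rx":0,"ry":-4.95,"rz":0,"claw":255},{"x":54.4,"y":0,"z":49.5,"rx":0,"ry":-6.62,"rz":0,"claw":255},{"x":61,"y":0,"z":63,"rx":0,"ry":-8.29,"rz":0,"claw":255},{"x":61,"y":0,"z":63,"rx":0,"ry":-8.29,"rz":0,"claw":255}]'

```text
time_s: 17.77
position: [0.6136, 0.1329, 0.2187]
tcp_rot: [[0.113, 0.994, 0.0], [0.994, -0.113, 0.005], [0.005, -0.0, -1.0]]
force: [-1.1, 0.3, -2.0]
opening: 0.11
grasp_force: 30.0
```

```bash
python3 - <<'E'
from pour import *
s=read_state(); R=s['tcp_rot']; p=s['position']; print(p,R.round(4).tolist(),s['force'])
print('to tray spot', (R.T@(np.array([.4905,.345,.232])-p)*1000).round(1))
E
```

```text
[0.61359223 0.13291858 0.21865605] [[0.113, 0.9936, 0.0003], [0.9936, -0.113, 0.0048], [0.0048, -0.0002, -1.0]] [-1.14341437  0.28569407 -2.04846823]
to tray spot [ 196.9 -146.3  -12.4]
```

>>> apply_moves --rows '[{"x":20,"y":-15,"z":-5,"rx":0,"ry":-0.05,"rz":-0.5,"claw":255},{"x":55,"y":-41,"z":-12,"rx":0,"ry":-0.05,"rz":-1.3,"claw":255},{"x":95,"y":-70,"z":-12,"rx":0,"ry":-0.05,"rz":-2.2,"claw":255},{"x":135,"y":-100,"z":-12,"rx":0,"ry":-0.05,"rz":-3.1,"claw":255},{"x":170,"y":-126,"z":-12,"rx":0,"ry":-0.05,"rz":-3.9,"claw":255},{"x":197,"y":-146,"z":-12,"rx":0,"ry":-0.05,"rz":-4.4,"claw":255},{"x":197,"y":-146,"z":20,"rx":0,"ry":-0.05,"rz":-4.4,"claw":255},{"x":197,"y":-146,"z":60,"rx":0,"ry":-0.05,"rz":-4.4,"claw":255},{"x":197,"y":-146,"z":100,"rx":0,"ry":-0.05,"rz":-4.4,"claw":255},{"x":197,"y":-146,"z":118,"rx":0,"ry":-0.05,"rz":-4.4,"claw":255}]'

```text
time_s: 19.02
position: [0.4922, 0.3396, 0.0985]
tcp_rot: [[-0.332, 0.943, -0.004], [0.943, 0.332, -0.003], [-0.001, -0.005, -1.0]]
force: [-0.6, 0.3, -2.5]
opening: 0.111
grasp_force: 30.0
```

```bash
python3 - <<'E'
from h import *
s=read_state(); print(s['position'],s['tcp_rot'].round(4).tolist(),s['force'])
im,d,p=shot('scene','c6'); im2,_,_=shot('side','s6')
o=np.vstack([cv2.resize(im[190:310,170:390],(800,436),interpolation=cv2.INTER_CUBIC),np.zeros((164,800,3),np.uint8)]); o[436:,:246]=cv2.resize(im2[195:305,200:365],(246,164)); cv2.imwrite('pics/o6.png',o[:,:,::-1])
L=load('scene');W=cloud(L);x,y,z=np.moveaxis(W,-1,0); m=(np.hypot(x-.517,y+.174)<.022)&(z>.12)&(z<.2); print('knob',np.percentile(z[m],[5,95]))
E
```

```text
[0.49219751 0.33956742 0.09853771] [[-0.3323, 0.9432, -0.004], [0.9432, 0.3323, -0.0029], [-0.0014, -0.0048, -1.0]] [-0.64660082  0.33132224 -2.54731397]
knob [0.12167451 0.16820408]
```

View pics/o6.png

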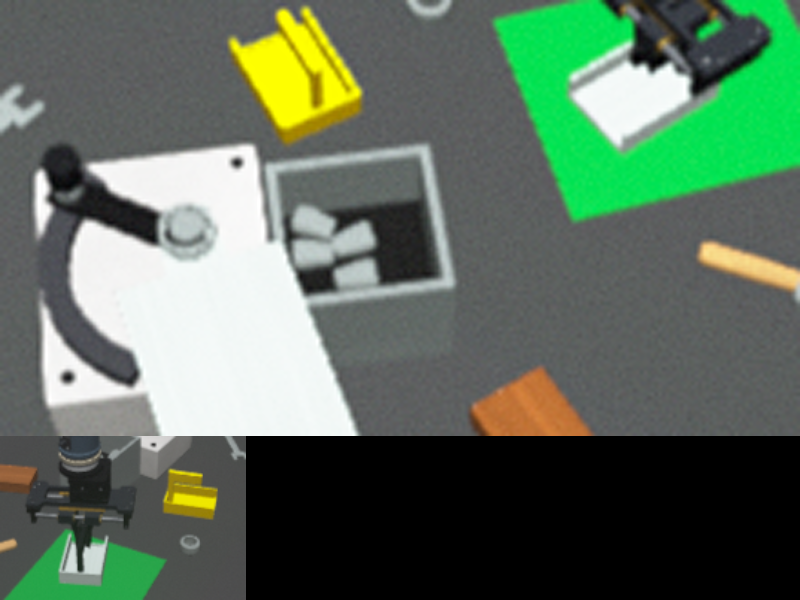

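>>> apply_moves --rows '[{"x":0,"y":0,"z":7,"rx":0,"ry":0,"rz":0,"claw":255},{"x":0,"y":0,"z":12,"rx":0,"ry":0,"rz":0,"claw":255},{"x":0,"y":0,"z":15,"rx":0,"ry":0,"rz":0,"claw":255},{"x":0,"y":0,"z":16.5,"rx":0,"ry":0,"rz":0,"claw":255},{"x":0,"y":0,"z":16.5,"rx":0,"ry":0,"rz":0,"claw":255}]'

```text
time_s: 19.75
position: [0.4939, 0.3409, 0.0837]
tcp_rot: [[-0.334, 0.943, 0.001], [0.943, 0.334, -0.002], [-0.002, 0.0, -1.0]]
force: [-0.0, -0.3, -2.7]
opening: 0.111
grasp_force: 30.0
```

>>> apply_moves --rows '[{"x":0,"y":0,"z":1.5,"rx":0,"ry":0,"rz":0,"claw":255},{"x":0,"y":0,"z":3,"rx":0,"ry":0,"rz":0,"claw":255},{"x":0,"y":0,"z":3,"rx":0,"ry":0,"rz":0,"claw":255}]'

```text
time_s: 20.12
position: [0.4941, 0.3408, 0.0809]
tcp_rot: [[-0.334, 0.943, 0.001], [0.943, 0.334, -0.002], [-0.002, 0.001, -1.0]]
force: [0.5, -0.9, 0.2]
opening: 0.111
grasp_force: 30.0
```

Resting on the mat. Open and retract straight up.

>>> apply_moves --rows '[{"x":0,"y":0,"z":0,"rx":0,"ry":0,"rz":0,"claw":150},{"x":0,"y":0,"z":0,"rx":0,"ry":0,"rz":0,"claw":60},{"x":0,"y":0,"z":0,"rx":0,"ry":0,"rz":0,"claw":0},{"x":0,"y":0,"z":0,"rx":0,"ry":0,"rz":0,"claw":0},{"x":0,"y":0,"z":0,"rx":0,"ry":0,"rz":0,"claw":0},{"x":0,"y":0,"z":0,"rx":0,"ry":0,"rz":0,"claw":0},{"x":0,"y":0,"z":-30,"rx":0,"ry":0,"rz":0,"claw":0},{"x":0,"y":0,"z":-80,"rx":0,"ry":0,"rz":0,"claw":0},{"x":0,"y":0,"z":-130,"rx":0,"ry":0,"rz":0,"claw":0},{"x":0,"y":0,"z":-150,"rx":0,"ry":0,"rz":0,"claw":0}]'

```text
time_s: 21.38
position: [0.4952, 0.3418, 0.2342]
tcp_rot: [[-0.334, 0.943, 0.006], [0.943, 0.334, 0.0], [-0.002, 0.006, -1.0]]
force: [1.1, 1.0, 0.6]
opening: 0.994
grasp_force: 0.0
```

>>> apply_moves --rows '[{"x":0,"y":0,"z":0,"rx":0,"ry":0,"rz":0,"claw":0},{"x":0,"y":0,"z":0,"rx":0,"ry":0,"rz":0,"claw":0},{"x":0,"y":0,"z":0,"rx":0,"ry":0,"rz":0,"claw":0}]'

```text
time_s: 21.75
position: [0.4929, 0.3407, 0.2288]
tcp_rot: [[-0.334, 0.943, -0.002], [0.943, 0.334, -0.003], [-0.003, -0.003, -1.0]]
force: [1.0, 0.6, -0.5]
opening: 1.002
grasp_force: 0.0
```

```bash
python3 - <<'E'
from h import *
s=read_state(); print(s['position'],s['force'],s['opening'])
im,d,p=shot('scene','c7'); im2,_,_=shot('side','s7')
o=np.zeros((600,800,3),np.uint8); o[:330]=cv2.resize(im[170:310,160:500],(800,330),interpolation=2); o[330:,:500]=cv2.resize(im2[130:350,120:520],(500,270)); cv2.imwrite('pics/o7.png',o[:,:,::-1])
for n in('scene','side'):
    L=load(n);W=cloud(L);x,y,z=np.moveaxis(W,-1,0);K=L['im'].astype(int);g=(K[...,1]-K[...,0]>60)
    m=(x>.4)&(x<.6)&(y>.25)&(y<.45)&~g&(z>.02)&(z<.036); print(n,'rim',cv2.minAreaRect((W[m][:,:2]*1000).astype(np.float32)), np.percentile(z[m],[10,90]))
E
```

```text
[0.49293761 0.3407026  0.22883873] [ 1.04209104  0.58545689 -0.4754386 ] 1.00198764300049
scene rim ((498.1269836425781, 338.1955871582031), (81.44790649414062, 108.23104095458984), 19.095508575439453) [0.02186217 0.03213372]
side rim ((492.17578125, 341.2436828613281), (78.20613098144531, 115.02253723144531), 19.466955184936523) [0.02192077 0.02939373]
```

View pics/o7.png

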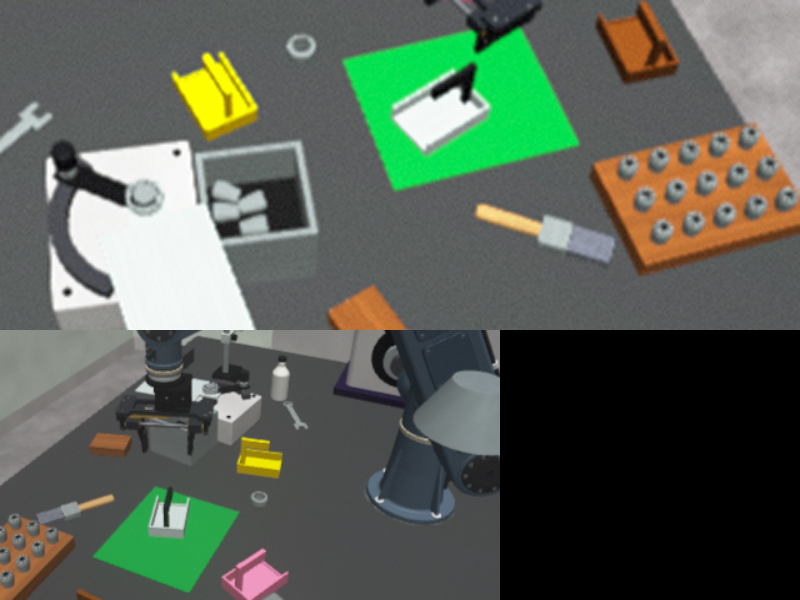

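The picture shows the gate latched open (knob at 65,158), four collets in the hopper (about 240,205), and the empty tray upright on the mat (440,112). The other items are where they were.

```bash
python3 -c "
from rig import hand_in; print(hand_in())"
```

```text
the job is handed in; nothing more can be done
None
```

I handed the job in at about 22 s: the last pictures show the gate latched open, all four collets in the hopper, the empty tray upright on the mat and the other things apparently where they were; hand-in returned no verdict.

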